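# Rock the plumb gauge on the stud to its rider mark

### The arm

A 6-joint arm with a two-finger parallel gripper is mounted at the origin on a cart in front of the work surface, level with it; the furniture and walls round the work are solid. World frame = base frame: x ahead of the robot, y to its left, z up, the work surface at z = 0. Lengths are in m, angles in rad, forces in N, time in s.
With the tool pointing down it reaches from about 0.3 to 0.85 m from the base axis. Payload 4.2 kg.
Tool frame: the origin (TCP) lies midway between the tips of the shut fingers; the grasp point (between the pads) lies 19 mm behind it; z points along the fingers, y is the direction in which the jaws open and shut (so a half turn about z gives the same grasp; the last joint's range is limited). The gripper opens to 91 mm and grips with 3 to 60 N. Pads are 32 mm wide; open, the fingers measure 118 mm over their backs; the gripper's body (76 mm by 178 mm) begins 60 mm behind the grasp point.
Start: joints at [1.156, 0.32, 1.565, -0, 1.257, -0.02], TCP at [0.221, 0.531, 0.214] pointing down, gripper open.
Joint ranges: [-3.11, 3.11], [-0.84, 2.01], [0.21, 2.61], [-1.34, 4.49], [0.05, 2.63], [-2.56, 2.56]. Speed limits (rad/s): [2.57, 2.57, 3.14, 3.14, 3.14, 3.14].

### API

Orientations are given as a unit quaternion [w, x, y, z].
In Python, from rig import * gives the robot as it stands.
- The arm moves only by the tool move_arm, never from a script. Its argument "moves" is a list of rows, each an object with "jaw": the opening, from 0 (shut) to 1 (fully open); "slide": the shift along the world's x, y, z in units of 30 mm (1.0 is 30 mm), a list of three; "roll": the turn about the world's z in units of 5 degrees (1.0 is 5 degrees). A call has 1 to 20 rows; each row shifts and turns the commanded pose from where the row before left it; what a row does not reach is not made up. A row lasts 1/8 s, in which the tool goes at most 62.5 mm and 10.7 degrees, less where a joint would pass 70% of its speed; a pose out of reach is approached as far as the arm can. A call is refused whole if a number of a shift passes 1 or a number of a turn 1, either way. A call with a gripper value outside its range is refused whole. The fingers move at their own pace and stop on an object; "squeeze" is the grip in N (left out, the last holds). Time passes only in rows, so rows that do not move let the fingers close. It gives the time, the measured TCP pose, the force and the opening at its end, in the units of the state.
- get_state(): the state, without advancing time (a new reading comes with each control period).
- grab_frame(name): name is "scene" or "top"; returns (picture, depth): 400x640x3 uint8, red, green, blue; 400x640 float32, m along the optical axis (not along the pixel's ray), 0 where there is no reading.
- camera_params(name): a dict with "camera_matrix" (3x3 intrinsics, pixels), "k1" (the pictures are not rectified: a ray, as slopes to the right and down, at radius r is drawn at 1 + k1 r^2 times it, then the intrinsics apply), "eye" and "orientation" of the camera in the world. Camera axes: x right, y down, z forward; pixel columns grow to the right and rows downward; lengths in m; the calibration is good to about 2 mm. A picture is of the moment at which its call begins. camera_params takes no time and is no camera call.
- finish_job(): hands the job in, once; it reports no verdict.
Trained networks look in the newest picture that a camera, given by its name, has taken for a name from the list of things; names that differ only in an ending like _2 or _b are one class to them, and where a whole thing is asked for, a point or a joint stands for the part that bears it (a point fixed in the world has none). Each returns a list of dicts, best first, with "conf" (0 to 1); they miss things now and then, are a little off and sometimes report something else, mostly with a low value. They report only what shows in the picture. A call takes as long as a camera call. They do not tell look-alikes from the thing itself.
- search_frame(camera, name): "uv" ([column, row] in pixels, amid what is visible of it).
- mark_of(camera, name): "uv" ([column, row] in pixels: a listed point, or the origin of a listed thing).
The state is a dict: "t": time; "joints": joint angles; "joint_velocities": joint speeds; "joint_torque": joint torques, N m; "ee_pos": TCP position; "orientation": TCP orientation; "ft_force": force on the tool from outside, world axes, zero at the start; "wrist_torque": the same for the moment, N m; "width": opening from 0.0 (shut) to 1.0 (fully open).
Only numpy, scipy, OpenCV 4.12 (cv2) and the standard library are available. Lean on these libraries where they do the work, as an engineer would, in place of code of your own. Each camera call takes 0.05 s, during which the arm holds its last target. There are 200 camera calls.

### The job

Check the plumb angle gauge against its set mark: pick it up by the black stem on top and stand it upright and square on the rounded crown of the sprung stud, gently, so the stud sinks partway but not to its stop. Then rock the gauge sideways on the crown, towards the side the rider tab is on, until the swinging pointer settles over the middle of the rider tab, and finish holding it there, still gripped and still pressing on the stud. Leave everything else on the bench where it is.

Things in the scene. Friction and masses are not known exactly. Their poses are not given: they have to be found in the camera images.
- gauge: Plumb angle gauge, 144 mm tall, about 0.25 kg, standing upright. Origin: centre of the underside of its flat steel foot (36 mm along x, 76 along y, 8 thick), z up. On the foot an upright plate, 5 mm thick, 90 wide along y, up to 93 mm, its white face with 5-degree ticks to -x (roughly to the robot). On top a black stem, 14 mm along y, 20 along x, 92 to 144 mm up. Pointer pivot 84 mm up.
- gauge_grip (a point): Middle of the gauge's stem, 120 mm above the underside of the foot: take the stem here, fingers closing along the gauge's y (14 mm).
- pointer (a joint): Black plumb pointer with a round bob on the gauge's front, 58 mm long; hangs down by its weight, settles in about 1 s. Angle relative to the gauge, rad: 0 = along the gauge's -z, positive = tip towards its +y (left as seen from the robot). Leaning the gauge's top towards its +y by an angle makes the pointer read plus that angle.
- rider (a joint): Steel rider arm with a small dark tab (8 mm wide, 9 mm high) at the lower end of the scale, on the pointer's pivot; it stays where it is set. Same zero and sign as the pointer. Set at the start between 0.2 and 0.45, on the +y side: this is the mark.
- pointer_tip (a point): Point on the pointer 55 mm from the pivot, near its tip.
- rider_tip (a point): Point on the rider's centre line 55 mm from the pivot; the pointer is on the mark when this point and the pointer's are together (1 mm = 0.018 rad).
- stud_block: Fixed steel base plate of the sprung stud, 70 mm along its x, 90 mm along its y, 12 mm thick. Origin: centre of its underside, z up.
- stud_top (a point): Top of the sprung stud's crown, over the base plate's centre, 47 mm above the bench unpressed; sinks with the stud; axes as the base plate's. The crown is a round aluminium bar of 14 mm radius, 34 mm long along x, its axis 14 mm under this point; a shoulder on its +y side lies 17 mm lower. The gauge is square on it when the two x axes are parallel.
- stud (a joint): How far the stud is pressed down, m: 0 = up, 0.012 = on its stop. Spring: about 1 N to start moving, then 0.5 N more per mm.
- offcut: Loose plain steel offcut, 66 x 88 mm and 30 mm high with a flat top, no stud on it; not used. Origin at the centre of its underside.
- multimeter: Black handheld multimeter lying on its back, 150 x 68 x 43 mm; bystander.
- heat_sink: Small black finned heat sink, 30 x 30 x 16 mm; bystander.
- side_cutters: Yellow-handled side cutters, 91 mm long; bystander.
- flux_tin: Open round tin, 60 mm wide and 21 mm high; bystander.
- pump_bottle: Grey pump bottle, 66 mm wide and 104 mm high; bystander.
- cap: Dark cylindrical capacitor with wire legs, 24 mm long, 9 mm thick; bystander.
Things that resemble listed ones, but are neither listed nor needed, are in the scene too. What is shaped like the gauge but red or yellow is not meant.

How it is judged:
On the way, in this order (a step that is already met when the one before it is completed fails the run):
1. the gauge, held by the fingers, stands upright and square on the stud's crown and presses it partway down (contact force between gauge and the fingers above 1 N and value of joint stud between 0.0015 and 0.0112 m and contact force between gauge and stud_block above 0.8 N and x of gauge in the frame of stud_top between -0.014 and 0.014 m and y of gauge in the frame of stud_top between -0.016 and 0.016 m and z of gauge in the frame of stud_top between -0.01 and 0.01 m and angle between the x axis of gauge and the x axis of stud_top, either way round below 0.25 rad and angle between gauge's own z axis and vertical below 0.1 rad), for 0.1 s.
2. the gauge is rocked on the crown until the pointer settles over the rider (contact force between gauge and the fingers above 1 N and value of joint stud between 0.0015 and 0.0112 m and contact force between gauge and stud_block above 0.8 N and x of gauge in the frame of stud_top between -0.014 and 0.014 m and y of gauge in the frame of stud_top between -0.016 and 0.016 m and z of gauge in the frame of stud_top between -0.01 and 0.01 m and angle between the x axis of gauge and the x axis of stud_top, either way round below 0.25 rad and distance between pointer_tip and rider_tip below 0.004 m and velocity of joint pointer between -0.15 and 0.15 rad/s), for 0.3 s.
At the end, for the whole second after the job is handed in: Pointer at rest within 4 mm (4.2 degrees) of the rider; gauge gripped, its foot centred on the crown within 14 mm along and 16 mm across, square within 0.25 rad, pressing with over 0.8 N so that the stud is 1.5 to 11.2 mm down (all of step 2); the arm keeps its last pose, push and grip.
It fails at once if something else on the bench is moved by more than 25 mm (distance of any of offcut, multimeter, heat_sink, side_cutters, flux_tin, pump_bottle, cap from where it was at the start of the episode above 0.025 m).
It fails at once if the stud is hit or pressed with more than 25 N (contact force between gauge and stud_block above 25 N).
It also fails if it takes over 48 s, if anything falls off the work surface, if the arm or the gripper's body presses on something with over 40 N, if the wrist force passes 120 N, or if a joint passes its speed limit or range.

## Working session

There is one attempt and no reset: what is moved stays moved. The work goes in short steps, Python scripts to look and compute and a tool call to move; the robot and the scene stay as the last step left them, time stands still between calls to the robot, and variables do not carry over. Pictures are saved under pics/ and viewed, about 8 in all and at most 12, crops included, and the job is handed in when it is done.

Besides the shell and the picture viewer there is one more tool, called after ">>>" as a command line: name --argument value ..., lists and objects as JSON in quotes. move_arm: Moves the arm, as the interface text tells. Its arguments: {"type":"object","properties":{"moves":{"type":"array","items":{"type":"object","properties":{"jaw":{"type":"number"},"slide":{"type":"array","items":{"type":"number"}},"roll":{"type":"number"}}}},"squeeze":{"type":"number"}},"required":["moves"]}

```bash
mkdir -p pics; cat > h.py <<'E'
from rig import *
import numpy as np, cv2
from scipy.spatial.transform import Rotation as R
def cam(n):
    p=camera_params(n); q=p["orientation"]; K=np.array(p["camera_matrix"]); return p,K,R.from_quat([q[1],q[2],q[3],q[0]]).as_matrix(),np.array(p["eye"])
def ray(n,uv):
    p,K,M,e=cam(n); d=np.array([p["k1"],0,0,0],float)
    x=cv2.undistortPoints(np.array([[uv]],float),K,d)[0,0]
    return e,M@np.array([x[0],x[1],1.])
def at_z(n,uv,z):
    e,r=ray(n,uv); return e+r*(z-e[2])/r[2]
def at_d(n,uv,D):
    e,r=ray(n,uv); return e+r*D[int(round(uv[1])),int(round(uv[0]))]
def proj(n,P):
    p,K,M,e=cam(n); c=(np.array(P)-e)@M
    return cv2.projectPoints(c.reshape(-1,1,3),np.zeros(3),np.zeros(3),K,np.array([p["k1"],0,0,0],float))[0][:,0]
E
python3 - <<'E'
from h import *
s=get_state(); print(s)
ims=[]
for n in("scene","top"):
    im,D=grab_frame(n); np.savez(f"{n}.npz",im=im,D=D)
    print(n,camera_params(n))
    for k in("gauge","stud_block","offcut","multimeter","pump_bottle"):
        print(k,[(np.round(d["uv"],0),round(d["conf"],2),np.round(at_d(n,d["uv"],D),3)) for d in search_frame(n,k)[:4]])
    for k in("gauge_grip","stud_top","rider_tip","pointer_tip","gauge"):
        print('mark',k,[(np.round(d["uv"],1),round(d["conf"],2)) for d in mark_of(n,k)[:4]])
    cv2.imwrite(f"pics/{n}0.png",im[...,::-1])
E
```

```text
{'t': 0.0, 'joints': array([ 1.15597248e+00,  3.20262510e-01,  1.56567534e+00,  4.94576540e-07,
        1.25734724e+00, -1.99956557e-02]), 'joint_velocities': array([-0.00117785, -0.00044243, -0.00097209, -0.00140969,  0.00228221,
       -0.00187516]), 'joint_torque': array([ 1.10905567e-03, -4.12469959e+01, -2.31975263e+01,  7.29835778e-02,
        4.57221991e-02, -1.31688525e-04]), 'ee_pos': array([0.22097204, 0.530312  , 0.21313857]), 'orientation': array([-1.82759578e-04,  1.96134314e-01,  9.80576675e-01, -8.26245958e-04]), 'ft_force': array([ 0.03582925,  1.09513422, -0.17522978]), 'wrist_torque': array([-0.0410199 , -0.00087345,  0.02880017]), 'width': 1.0030359086064993}
scene {'camera_matrix': array([[395.7964868 ,   0.        , 320.46870631],
       [  0.        , 395.7964868 , 205.97230754],
       [  0.        ,   0.        ,   1.        ]]), 'k1': -0.05832735811029102, 'eye': array([-0.07442112, -0.76564717,  0.6833578 ]), 'orientation': array([-0.4617857 ,  0.81841383, -0.29659828,  0.17024167])}
gauge [(array([295., 228.]), 0.97, array([ 0.468, -0.014,  0.053])), (array
[... 1332 characters left out ...]
stud_block [(array([249., 230.]), 0.84, array([0.481, 0.217, 0.036]))]
offcut [(array([421., 244.]), 0.77, array([ 0.45 , -0.321,  0.028]))]
multimeter [(array([292., 191.]), 0.78, array([0.608, 0.085, 0.042])), (array([250., 231.]), 0.73, array([0.482, 0.213, 0.028]))]
pump_bottle [(array([257., 194.]), 0.83, array([0.585, 0.188, 0.105])), (array([292., 189.]), 0.34, array([0.615, 0.085, 0.038]))]
mark gauge_grip [(array([249.6, 127.4]), 0.88), (array([196.3, 257.7]), 0.78), (array([323.8, 231.6]), 0.66)]
mark stud_top [(array([242.5, 227.5]), 0.69)]
mark rider_tip []
mark pointer_tip []
mark gauge [(array([323.6, 233.9]), 0.86), (array([255.7, 144.1]), 0.81), (array([204.8, 257. ]), 0.66)]
```

```bash
python3 - <<'E'
import numpy as np,cv2
a=np.load("scene.npz")["im"][...,::-1]; cv2.imwrite("pics/s1.png",cv2.resize(a[120:330,150:430],None,fx=2.8,fy=2.8,interpolation=3))
b=np.load("top.npz")["im"][...,::-1]; cv2.imwrite("pics/t1.png",cv2.resize(b[100:300,170:450],None,fx=2.8,fy=2.8,interpolation=3))
E
```

```text
(no output)
```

View pics/s1.png

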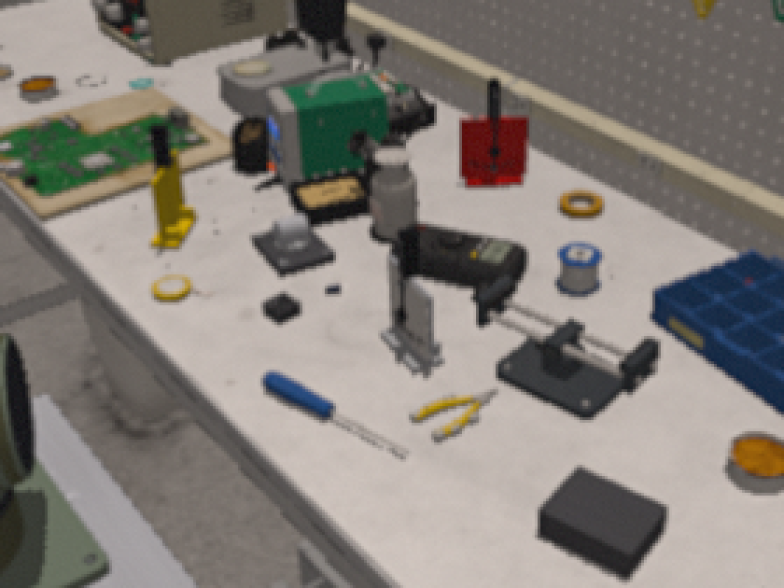

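View pics/t1.png

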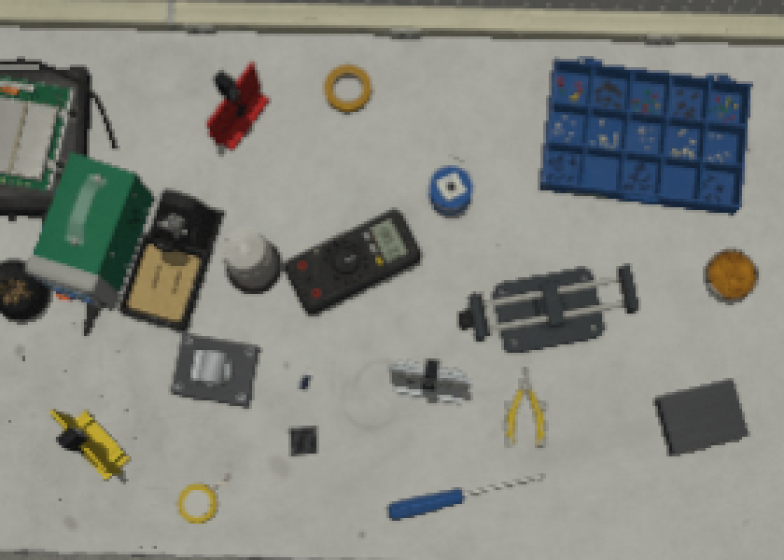

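The gauge look-alikes in scene pixels are yellow at (210,191), red at (329,172), and white/steel at (295,228). I choose (295,228). The stud block is at (253,204), the only plate with a crown. Next I check both up close.

```bash
cat >> h.py <<'E'
def cloud(n,im_D,box):
    D=im_D; v,u=np.nonzero(D>0); p,K,M,e=cam(n)
    x=cv2.undistortPoints(np.stack([u,v],1).astype(float)[:,None],K,np.array([p["k1"],0,0,0],float))[:,0]
    P=e+(np.c_[x,np.ones(len(x))]*D[v,u][:,None])@M.T
    m=np.all((P>np.array(box)[:,0])&(P<np.array(box)[:,1]),1); return P[m]
def rect(P):
    r=cv2.minAreaRect((P[:,:2]*1000).astype(np.float32)); return np.round(r[0],1),np.round(r[1],1),round(r[2],1),len(P)
E
python3 - <<'E'
from h import *
S=np.load("scene.npz");T=np.load("top.npz")
for n,Z in(("top",T),("scene",S)):
    D=Z["D"]
    print(n)
    for nm,z in(("stem",(.105,.16)),("plate",(.04,.1)),("foot",(.004,.02))): 
        P=cloud(n,D,[(.42,.52),(-.08,.05),z]); print(nm,len(P), rect(P) if len(P)>3 else 0, np.round(P.mean(0),4))
    for nm,z in(("block",(.008,.018)),("mid",(.02,.035)),("crown",(.038,.056)),("crest",(.044,.056))):
        P=cloud(n,D,[(.41,.54),(.14,.29),z]); print(nm,rect(P) if len(P)>3 else 0,np.round(P.mean(0),4), P[:,2].max().round(4))
c1=cv2.resize(S["im"][185:260,265:325,::-1],None,fx=6,fy=6,interpolation=2)
c2=cv2.resize(S["im"][180:230,230:280,::-1],None,fx=7,fy=7,interpolation=2); c2=cv2.copyMakeBorder(c2,0,100,0,0,0)
cv2.imwrite("pics/c1.png",np.hstack([c1,c2]))
E
```

```text
top
stem 38 (array([471.9, -13.2]), array([13.6, 20.7]), 79.8, 38) [ 0.471  -0.0131  0.1416]
plate 114 (array([479.3, -31.9]), array([ 48.1, 114.2]), 22.5, 114) [ 0.4747 -0.0196  0.0745]
foot 210 (array([471.1, -15.2]), array([ 98.8, 127.4]), 1.2, 210) [ 0.4662 -0.012   0.0074]
block (array([476.8, 211.2]), array([147.6, 115.3]), 86.4, 383) [0.4803 0.2259 0.0122] 0.018
mid (array([501.9, 243.3]), array([90., 66.]), 20.1, 64) [0.4954 0.2458 0.028 ] 0.035
crown (array([480.2, 227.7]), array([29.7, 33.8]), 86.6, 83) [0.4802 0.2265 0.044 ] 0.0538
crest (array([480.2, 226.2]), array([19.6, 33.5]), 86.3, 38) [0.4803 0.2265 0.0469] 0.0538
scene
stem 112 (array([467.5, -17.6]), array([15.1, 22.5]), 73.1, 112) [ 0.4656 -0.0201  0.1266]
plate 326 (array([475.3, -34.2]), array([ 53.5, 117.3]), 23.2, 326) [ 0.4713 -0.0308  0.0675]
foot 164 (array([467. , -17.3]), array([87.9, 34.3]), 81.0, 164) [ 0.4621 -0.0216  0.009 ]
block (array([479.2, 212.2]), array([173.9,  91.1]), 74.7, 232) [0.4738 0.2187 0.0113] 0.018
mid (array([498.9, 244.4]), array([99.6, 41.6]), 33.6, 65) [0.4869 0.2332 0.0268] 0.0344
crown (array([476.5, 225.8]), array([23.9, 36. ]), 79.9, 43) [0.4758 0.2227 0.0424] 0.0473
crest (array([473.9, 223.6]), array([14.3, 28.2]), 82.8, 15) [0.4744 0.2248 0.045 ] 0.0473
```

View pics/c1.png

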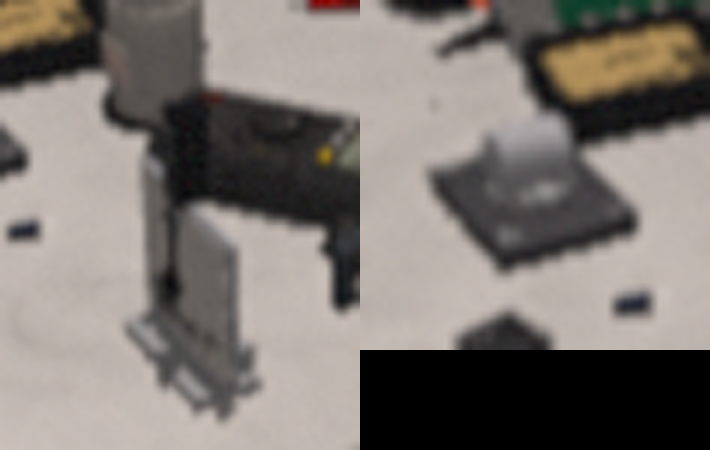

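The crop shows the steel and white gauge with a black stem at scene (295,205–228) and the silver crown on its dark plate at (251,200). These are the right items.

The moves allow no tilt. I'll grip the stem across the gauge's x (20 mm), so it can pivot between the pads while the hand moves sideways. I'm moving there now.

>>> move_arm --moves '[{"jaw":1,"slide":[0.4,-0.95,0],"roll":-0.8},{"slide":[0.4,-0.95,0],"roll":-0.8},{"slide":[0.4,-0.95,0],"roll":-0.8},{"slide":[0.4,-0.95,0],"roll":-0.8},{"slide":[0.4,-0.95,0],"roll":-0.8},{"slide":[0.4,-0.95,0],"roll":-0.8},{"slide":[0.4,-0.95,0],"roll":-0.8},{"slide":[0.4,-0.95,0],"roll":-0.8},{"slide":[0.4,-0.95,0],"roll":-0.8},{"slide":[0.4,-0.95,0],"roll":-0.8},{"slide":[0.4,-0.95,0],"roll":-0.8},{"slide":[0.4,-0.95,0],"roll":-0.8},{"slide":[0.5,-0.95,0],"roll":-0.8},{"slide":[0.5,-0.95,0],"roll":-0.8},{"slide":[0.5,-0.95,0],"roll":-0.8},{"slide":[0.5,-0.95,0],"roll":-0.8},{"slide":[0.5,-0.95,0],"roll":-0.8},{"slide":[0.5,-0.95,0],"roll":-0.8},{"slide":[0.5,-0.95,0],"roll":-0.8},{"slide":[0,0,0],"roll":-0.2}]'

```text
invalid input at $.moves[1]: expected keys jaw, slide, roll
```

```bash
python3 - <<'E'
from h import *
s=get_state(); q=s["orientation"]; M=R.from_quat([q[1],q[2],q[3],q[0]]).as_matrix()
print(s["t"],s["ee_pos"],"jawdir",np.degrees(np.arctan2(M[1,1],M[0,1])),s["joints"].round(2))
S=np.load("scene.npz");T=np.load("top.npz")
def tri(a,b):
    (e1,r1),(e2,r2)=ray("scene",a),ray("top",b)
    A=np.c_[r1,-r2]; k=np.linalg.lstsq(A,e2-e1,rcond=None)[0]; p,q=e1+k[0]*r1,e2+k[1]*r2
    return (p+q)/2,np.linalg.norm(p-q)
print("grip",tri((292.8,206.4),(323.8,231.6)),"origin",tri((297.8,244.4),(323.6,233.9)),"stud",tri((251.8,192.7),(242.5,227.5)))
# plate yaw of stud block in top view: dark pixels
im=T["im"][205:260,225:275].mean(2); m=(im<105).astype(np.uint8)
n,l,st,c=cv2.connectedComponentsWithStats(m); k=1+st[1:,4].argmax(); 
v,u=np.nonzero(l==k); P=np.array([at_z("top",(a+225,b+205),.012) for a,b in zip(u,v)]); print("block",rect(P))
im,D=grab_frame("top")
for nm,z in(("stem",(.105,.16)),):
    print(mark_of("top","gauge_grip"))
# predicted rider & pointer pixel in scene
for g in(np.array([.470,-.015,0]),):
    Rz=R.from_euler('z',-9.5,degrees=True).as_matrix()
    for a in(0,.2,.45): print(a,proj("scene",[g+Rz@[-.006,.055*np.sin(a),.084-.055*np.cos(a)]]))
E
```

```text
1.1 [0.221156   0.53075513 0.21395295] jawdir 67.3788518503428 [ 1.16  0.32  1.56  0.    1.26 -0.02]
grip (array([ 0.46862774, -0.01271534,  0.12554765]), np.float64(0.01019261004346557)) origin (array([ 0.47741954, -0.01549888, -0.0060468 ]), np.float64(0.006834349656715061)) stud (array([0.48369137, 0.23633383, 0.0558158 ]), np.float64(0.008958555360036185))
block (array([504.4, 241.4]), array([124.7, 116.8]), 81.9, 584)
[{'uv': [250.3, 125.0], 'conf': 0.72}, {'uv': [194.3, 256.8], 'conf': 0.67}, {'uv': [324.9, 232.2], 'conf': 0.66}]
0 [[294.62737094 235.83655705]]
0.2 [[292.86629822 233.61219534]]
0.45 [[290.76528573 230.12661745]]
```

>>> move_arm --moves '[{"jaw":1,"slide":[0.4,-0.95,0],"roll":-0.8},{"jaw":1,"slide":[0.4,-0.95,0],"roll":-0.8},{"jaw":1,"slide":[0.4,-0.95,0],"roll":-0.8},{"jaw":1,"slide":[0.4,-0.95,0],"roll":-0.8},{"jaw":1,"slide":[0.4,-0.95,0],"roll":-0.8},{"jaw":1,"slide":[0.4,-0.95,0],"roll":-0.8},{"jaw":1,"slide":[0.4,-0.95,0],"roll":-0.8},{"jaw":1,"slide":[0.4,-0.95,0],"roll":-0.8},{"jaw":1,"slide":[0.4,-0.95,0],"roll":-0.8},{"jaw":1,"slide":[0.4,-0.95,0],"roll":-0.8},{"jaw":1,"slide":[0.4,-0.95,0],"roll":-0.8},{"jaw":1,"slide":[0.4,-0.95,0],"roll":-0.8},{"jaw":1,"slide":[0.5,-0.95,0],"roll":-0.8},{"jaw":1,"slide":[0.5,-0.95,0],"roll":-0.8},{"jaw":1,"slide":[0.5,-0.95,0],"roll":-0.8},{"jaw":1,"slide":[0.5,-0.95,0],"roll":-0.8},{"jaw":1,"slide":[0.5,-0.95,0],"roll":-0.8},{"jaw":1,"slide":[0.5,-0.95,0],"roll":-0.8},{"jaw":1,"slide":[0.5,-0.95,0],"roll":-0.8},{"jaw":1,"slide":[0,-0.2,0],"roll":-0.2}]'

```text
t: 3.7
ee_pos: [0.4708, -0.0179, 0.2139]
orientation: [0.0, 0.765, 0.644, 0.0]
ft_force: [0.3, 0.5, 0.2]
width: 1.002
```

```bash
python3 - <<'E'
from h import *
s=get_state(); q=s["orientation"]; M=R.from_quat([q[1],q[2],q[3],q[0]]).as_matrix()
print(s["t"],s["ee_pos"],"jawdir",np.degrees(np.arctan2(M[1,1],M[0,1])),s["joints"].round(2),s["ft_force"])
im,D=grab_frame("scene"); np.savez("scene1.npz",im=im,D=D)
P=cloud("scene",D,[(.42,.52),(-.08,.05),(.105,.148)]); print("stem",rect(P),P.mean(0))
c1=cv2.resize(im[140:270,240:360,::-1],None,fx=4,fy=4,interpolation=2)
cv2.imwrite("pics/c2.png",c1)
E
```

```text
3.7 [ 0.47081226 -0.01791886  0.21389367] jawdir -9.773558637940083 [-0.06  0.16  1.79 -0.    1.2   0.11] [0.27056403 0.51990718 0.20199845]
stem (array([467.4, -17.5]), array([17.7, 20.5]), 73.1, 111) [ 0.46561355 -0.02008938  0.12678849]
```

View pics/c2.png

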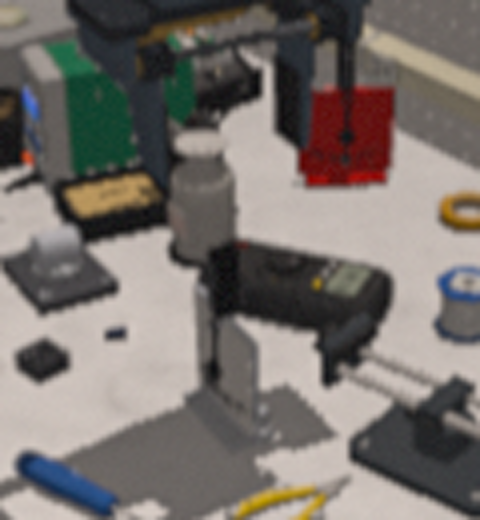

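The open fingers straddle the stem, which is at crop (222,275). Descending and gripping.

>>> move_arm --moves '[{"jaw":1,"slide":[0,0.1,-0.9],"roll":0},{"jaw":1,"slide":[0,0,-0.9],"roll":0},{"jaw":1,"slide":[0,0,-0.9],"roll":0},{"jaw":1,"slide":[0,0,-0.7],"roll":0},{"jaw":1,"slide":[0,0,-0.3],"roll":0},{"jaw":0.5,"slide":[0,0,0],"roll":0},{"jaw":0.3,"slide":[0,0,0],"roll":0},{"jaw":0.1,"slide":[0,0,0],"roll":0},{"jaw":0,"slide":[0,0,0],"roll":0},{"jaw":0,"slide":[0,0,0],"roll":0},{"jaw":0,"slide":[0,0,0],"roll":0},{"jaw":0,"slide":[0,0,0],"roll":0}]' --squeeze 15

```text
t: 5.25
ee_pos: [0.4702, -0.0137, 0.103]
orientation: [0.0, 0.764, 0.645, 0.0]
ft_force: [0.3, -0.6, -0.6]
width: 0.265
```

>>> move_arm --moves '[{"jaw":0,"slide":[0,0,0],"roll":0},{"jaw":0,"slide":[0,0,0],"roll":0},{"jaw":0,"slide":[0,0,0.3],"roll":0},{"jaw":0,"slide":[0,0,0.6],"roll":0},{"jaw":0,"slide":[0,0,0.8],"roll":0},{"jaw":0,"slide":[0,0,0.7],"roll":0},{"jaw":0,"slide":[0,0,0.3],"roll":0},{"jaw":0,"slide":[0,0,0],"roll":0}]'

```text
t: 6.25
ee_pos: [0.4702, -0.0137, 0.1843]
orientation: [0.0, 0.764, 0.645, 0.0]
ft_force: [-0.1, -0.6, -2.8]
width: 0.225
```

```bash
python3 - <<'E'
from h import *
s=get_state(); print(s["t"],s["ee_pos"],s["ft_force"],s["width"])
for n in("scene","top"):
    im,D=grab_frame(n); np.savez(n+"2.npz",im=im,D=D)
    x,y=s["ee_pos"][:2]
    for z in((.075,.1),(.1,.13),(.13,.16)):
        P=cloud(n,D,[(x-.06,x+.06),(y-.06,y+.06),z]); print(n,z,rect(P) if len(P)>3 else 0,P.mean(0).round(4))
im=np.load("scene2.npz")["im"]
cv2.imwrite("pics/c3.png",cv2.resize(im[150:250,250:350,::-1],None,fx=6,fy=6,interpolation=2))
E
```

```text
6.25 [ 0.47024388 -0.0137326   0.18427862] [-0.05507991 -0.64924193 -2.8012168 ] 0.22500895422880965
scene (0.075, 0.1) (array([460.3, -19.8]), array([37.9, 85.1]), 5.7, 192) [ 0.4617 -0.0251  0.0884]
scene (0.1, 0.13) (array([467.7, -16.8]), array([24.2, 90.6]), 3.5, 154) [ 0.4646 -0.0255  0.1146]
scene (0.13, 0.16) (array([463. , -19.2]), array([90.3, 12. ]), 82.7, 153) [ 0.4646 -0.0233  0.1443]
top (0.075, 0.1) 0 [ 0.4801 -0.0529  0.0863]
top (0.1, 0.13) 0 [ 0.4639 -0.0572  0.1255]
top (0.13, 0.16) 0 [nan nan nan]<stdin>:7: RuntimeWarning: Mean of empty slice.
  ret = um.true_divide(
```

View pics/c3.png

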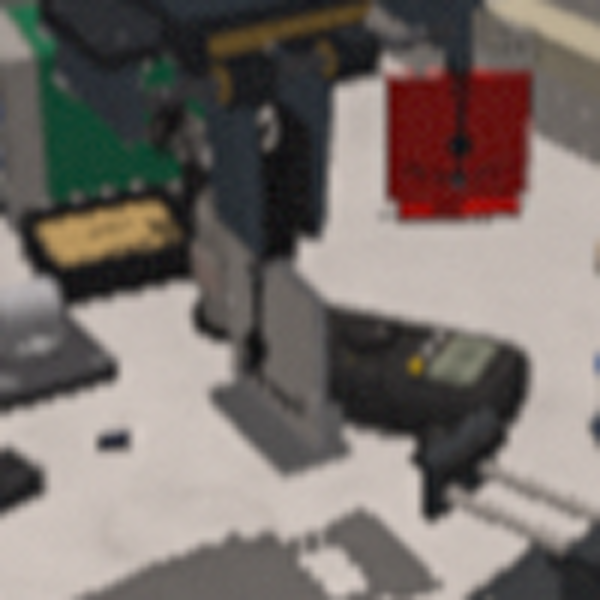

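The gauge is lifted and hanging upright, with its weight showing on the force sensor. The foot runs from crop (215,390) to (345,450). Carrying it over the stud.

>>> move_arm --moves '[{"jaw":0,"slide":[0,0.3,0],"roll":0},{"jaw":0,"slide":[0,0.6,0],"roll":0},{"jaw":0,"slide":[0.05,0.9,0],"roll":0},{"jaw":0,"slide":[0.05,0.9,0],"roll":0},{"jaw":0,"slide":[0.05,0.9,0],"roll":0.1},{"jaw":0,"slide":[0.05,0.9,0],"roll":0.1},{"jaw":0,"slide":[0.05,0.9,0],"roll":0},{"jaw":0,"slide":[0,0.9,0],"roll":0},{"jaw":0,"slide":[0,0.8,0],"roll":0},{"jaw":0,"slide":[0,0.5,-0.2],"roll":0},{"jaw":0,"slide":[0,0.3,-0.3],"roll":0},{"jaw":0,"slide":[0,0.03,-0.3],"roll":0},{"jaw":0,"slide":[0,0,-0.15],"roll":0},{"jaw":0,"slide":[0,0,0],"roll":0},{"jaw":0,"slide":[0,0,0],"roll":0}]'

```text
t: 8.22
ee_pos: [0.478, 0.2239, 0.1558]
orientation: [0.0, 0.758, 0.652, 0.0]
ft_force: [0.0, -0.8, -2.6]
width: 0.216
```

```bash
python3 - <<'E'
from h import *
s=get_state(); print(s["t"],s["ee_pos"],s["ft_force"],s["wrist_torque"],s["width"])
im,D=grab_frame("scene"); np.savez("scene3.npz",im=im,D=D)
for k in("stud_top","gauge","pointer_tip","rider_tip","gauge_grip"):
    print(k,[(d["uv"],round(d["conf"],2)) for d in mark_of("scene",k)[:4]])
g=s["ee_pos"]-[0,.0016,.103]
print("pred origin",proj("scene",[g]),"crown",proj("scene",[[.478,.2255,.047]]))
cv2.imwrite("pics/c4.png",cv2.resize(im[140:230,210:300,::-1],None,fx=6.5,fy=6.5,interpolation=2))
E
```

```text
8.225 [0.47796113 0.22385275 0.15578804] [ 0.02791124 -0.78119343 -2.64917717] [-0.07141014  0.09211804 -0.01832249] 0.21587459879011062
stud_top [([254.0, 195.4], 0.39)]
gauge [([330.6, 184.5], 0.83), ([216.0, 204.7], 0.74), ([253.4, 196.0], 0.62), ([421.5, 285.1], 0.44)]
pointer_tip [([253.8, 189.9], 0.61), ([325.3, 177.5], 0.38)]
rider_tip []
gauge_grip [([208.3, 173.4], 0.92), ([249.8, 165.4], 0.84), ([325.4, 154.8], 0.62)]
pred origin [[254.0394104  195.52496107]] crown [[253.66362676 196.69324225]]
```

View pics/c4.png

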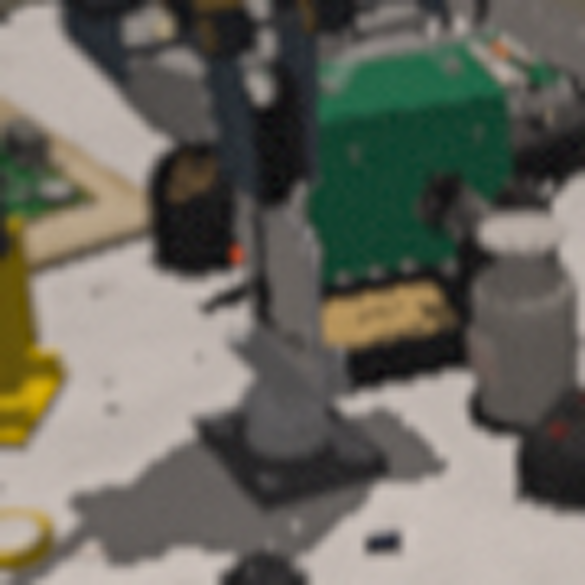

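The foot, at crop (235–345,340–390), is centred over the crown at (285,400). Pressing gently.

>>> move_arm --moves '[{"jaw":0,"slide":[0,0.05,-0.1],"roll":0},{"jaw":0,"slide":[0,0,-0.05],"roll":0},{"jaw":0,"slide":[0,0,-0.05],"roll":0},{"jaw":0,"slide":[0,0,-0.05],"roll":0},{"jaw":0,"slide":[0,0,-0.05],"roll":0},{"jaw":0,"slide":[0,0,-0.05],"roll":0},{"jaw":0,"slide":[0,0,0],"roll":0},{"jaw":0,"slide":[0,0,0],"roll":0},{"jaw":0,"slide":[0,0,0],"roll":0}]'

```text
t: 9.65
ee_pos: [0.4776, 0.2257, 0.1451]
orientation: [0.0, 0.758, 0.652, 0.0]
ft_force: [-0.9, 0.1, 0.4]
width: 0.216
```

Estimated contact is about 3 N (0.4 plus the weight), with the stud roughly 4 mm down and the gauge upright. Now rocking to about 0.2 rad with a lighter grip.

>>> move_arm --moves '[{"jaw":0,"slide":[0,0,-0.03],"roll":0},{"jaw":0,"slide":[0.02,0.13,-0.01],"roll":0},{"jaw":0,"slide":[0.02,0.13,-0.01],"roll":0},{"jaw":0,"slide":[0.02,0.13,-0.01],"roll":0},{"jaw":0,"slide":[0.02,0.13,-0.02],"roll":0},{"jaw":0,"slide":[0.02,0.13,-0.02],"roll":0},{"jaw":0,"slide":[0.02,0.13,-0.02],"roll":0},{"jaw":0,"slide":[0,0,0],"roll":0},{"jaw":0,"slide":[0,0,0],"roll":0},{"jaw":0,"slide":[0,0,0],"roll":0}]' --squeeze 6

```text
t: 10.9
ee_pos: [0.4814, 0.2493, 0.1415]
orientation: [-0.0, 0.758, 0.652, 0.0]
ft_force: [-1.7, 1.5, 1.7]
width: 0.218
```

```bash
python3 - <<'E'
from h import *
s=get_state(); print(s["t"],s["ee_pos"],s["ft_force"],s["wrist_torque"],s["width"])
im,D=grab_frame("scene"); np.savez("scene4.npz",im=im,D=D)
for k in("stud_top","gauge","pointer_tip","rider_tip","gauge_grip"):
    print(k,[(d["uv"],round(d["conf"],2)) for d in mark_of("scene",k)[:4]])
cv2.imwrite("pics/c5.png",cv2.resize(im[150:225,220:295,::-1],None,fx=8,fy=8,interpolation=2))
E
```

```text
10.9 [0.48135574 0.24929573 0.14148885] [-1.68952174  1.51418566  1.70133218] [ 0.17160274  0.45785655 -0.00568241] 0.21752550329857587
stud_top [([253.1, 196.9], 0.58), ([419.3, 287.7], 0.34)]
gauge [([252.6, 197.9], 0.91), ([213.9, 203.3], 0.84), ([331.7, 183.1], 0.82), ([254.1, 195.8], 0.61)]
pointer_tip [([327.0, 176.6], 0.46)]
rider_tip []
gauge_grip [([206.2, 172.8], 0.94), ([247.4, 162.9], 0.83), ([329.8, 157.0], 0.56)]
```

View pics/c5.png

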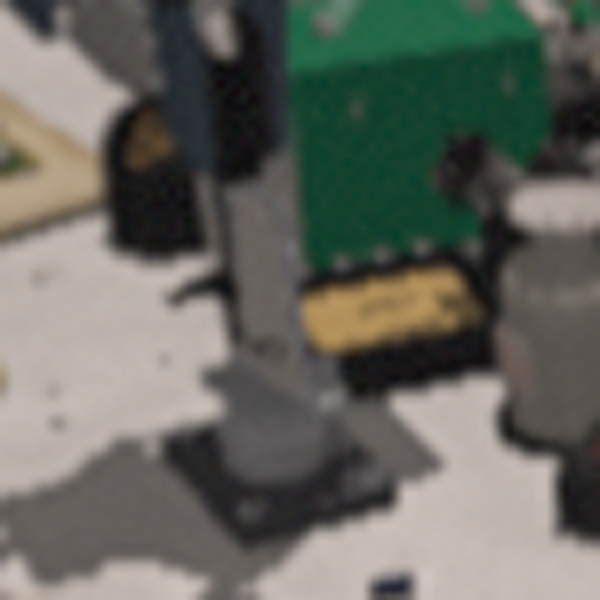

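The rocking works: the gauge leans and the foot is still on the crown. The view is too oblique to read the rider, so I'll rock back upright, lift off, and show the gauge face to the camera from close by.

>>> move_arm --moves '[{"jaw":0,"slide":[-0.02,-0.13,0.02],"roll":0},{"jaw":0,"slide":[-0.02,-0.13,0.02],"roll":0},{"jaw":0,"slide":[-0.02,-0.13,0.02],"roll":0},{"jaw":0,"slide":[-0.02,-0.13,0.01],"roll":0},{"jaw":0,"slide":[-0.02,-0.13,0.01],"roll":0},{"jaw":0,"slide":[-0.02,-0.13,0.01],"roll":0},{"jaw":0,"slide":[0,0,0],"roll":0},{"jaw":0,"slide":[0,0,0],"roll":0}]'

```text
t: 12.2
ee_pos: [0.4776, 0.2253, 0.1439]
orientation: [0.0, 0.758, 0.652, -0.0]
ft_force: [-0.6, -0.6, 0.9]
width: 0.218
```

>>> move_arm --moves '[{"jaw":0,"slide":[0,0,0],"roll":0},{"jaw":0,"slide":[0,0,0.2],"roll":0},{"jaw":0,"slide":[0,0,0.5],"roll":0},{"jaw":0,"slide":[0,0,0.9],"roll":0.2},{"jaw":0,"slide":[-0.2,-0.4,0.9],"roll":0.4},{"jaw":0,"slide":[-0.4,-0.8,0.5],"roll":0.7},{"jaw":0,"slide":[-0.5,-1,0.3],"roll":0.8},{"jaw":0,"slide":[-0.5,-1,0.3],"roll":0.8},{"jaw":0,"slide":[-0.5,-1,0.3],"roll":0.8},{"jaw":0,"slide":[-0.5,-1,0.3],"roll":0.8},{"jaw":0,"slide":[-0.4,-1,0.2],"roll":0.8},{"jaw":0,"slide":[-0.4,-1,0.2],"roll":0.8},{"jaw":0,"slide":[-0.4,-1,0.2],"roll":0.8},{"jaw":0,"slide":[-0.4,-1,0],"roll":0.8},{"jaw":0,"slide":[-0.4,-1,0],"roll":0.8},{"jaw":0,"slide":[-0.4,-1,0],"roll":0.8},{"jaw":0,"slide":[-0.4,-1,0],"roll":0.8},{"jaw":0,"slide":[-0.4,-1,0],"roll":0.4},{"jaw":0,"slide":[-0.3,-1,0],"roll":0.3},{"jaw":0,"slide":[-0.2,-0.8,0],"roll":0.2}]' --squeeze 15

```text
t: 14.7
ee_pos: [0.2883, -0.2253, 0.289]
orientation: [0.001, 0.372, 0.928, -0.0]
ft_force: [0.2, 0.4, -2.5]
width: 0.221
```

>>> move_arm --moves '[{"jaw":0,"slide":[0,-0.5,0],"roll":0.2},{"jaw":0,"slide":[0,-0.3,0],"roll":0},{"jaw":0,"slide":[0,0,0],"roll":0},{"jaw":0,"slide":[0,0,0],"roll":0},{"jaw":0,"slide":[0,0,0],"roll":0},{"jaw":0,"slide":[0,0,0],"roll":0},{"jaw":0,"slide":[0,0,0],"roll":0},{"jaw":0,"slide":[0,0,0],"roll":0}]'

```text
t: 15.7
ee_pos: [0.2887, -0.2483, 0.2881]
orientation: [0.0, 0.363, 0.932, 0.0]
ft_force: [0.1, -0.7, -2.0]
width: 0.221
```

```bash
python3 - <<'E'
from h import *
s=get_state(); print(s["t"],s["ee_pos"],s["ft_force"],s["width"])
im,D=grab_frame("scene"); np.savez("scene5.npz",im=im,D=D)
for k in("gauge","pointer_tip","rider_tip","gauge_grip"):
    print(k,[(d["uv"],round(d["conf"],2)) for d in mark_of("scene",k)[:4]])
u,v=proj("scene",[s["ee_pos"]-[0,0,.06]])[0].astype(int); print(u,v)
cv2.imwrite("pics/c6.png",cv2.resize(im[max(v-50,0):v+50,max(u-50,0):u+50,::-1],None,fx=6,fy=6,interpolation=2))
E
```

```text
15.7 [ 0.28867715 -0.248253    0.28806909] [ 0.13257469 -0.72281879 -1.99581591] 0.22138777995860123
gauge [([214.3, 205.4], 0.91), ([292.5, 257.1], 0.82), ([328.3, 181.5], 0.61)]
pointer_tip [([293.1, 249.3], 0.52), ([324.7, 178.9], 0.46)]
rider_tip [([283.1, 245.9], 0.48)]
gauge_grip [([289.9, 204.7], 0.98), ([327.4, 153.7], 0.78), ([207.9, 171.7], 0.65), ([290.8, 256.2], 0.63)]
291 239
```

View pics/c6.png

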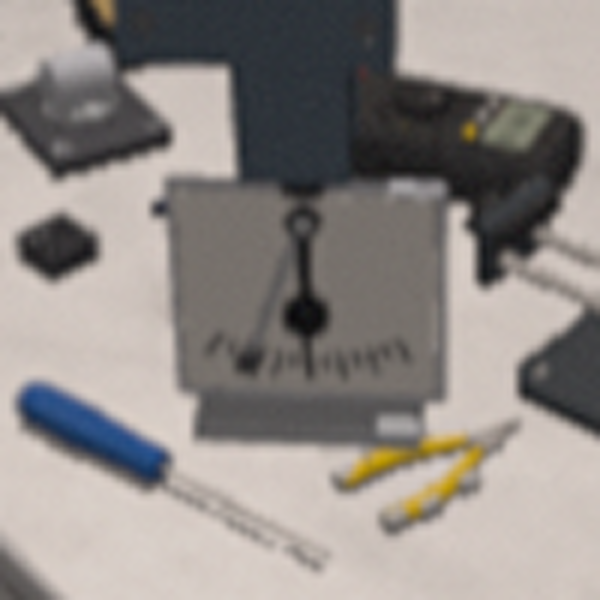

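The close view is clear, with the pivot at crop (302,222), the pointer tip at (309,378) and the rider tab at (250,362). Now computing the angle.

```bash
python3 - <<'E'
from h import *
e=np.array([.28868,-.24825,.28807]); psi=np.radians(47.4)
gx=np.array([np.cos(psi),np.sin(psi),0]); gy=np.array([-np.sin(psi),np.cos(psi),0])
u0,v0=241,189
def pl(c,off):
    o,r=ray("scene",(u0+(c[0]+.5)/6-.5,v0+(c[1]+.5)/6-.5)); p0=e+gx*off
    p=o+r*((p0-o)@gx)/(r@gx); d=p-e; return np.array([d@gy,d[2]])*1000
for off in(-.003,-.008):
    f=lambda c:pl(c,off)
    piv,tip,tab,bob=f((302,222)),f((309,378)),f((250,362)),f((306,315))
    an=lambda a:np.arctan2(a[0]-piv[0],-(a[1]-piv[1]))
    print(off,piv.round(1),"tip",an(tip).round(3),np.hypot(*(tip-piv)).round(1),"bob",an(bob).round(3),"tab",an(tab).round(3),np.hypot(*(tab-piv)).round(1))
    L,Rr,BL,BR=f((170,182)),f((446,182)),f((182,392)),f((443,397)); print("top edge slope",np.arctan2(*(L-Rr)[::-1]),"left edge",np.arctan2(*(L-BL)),"right",np.arctan2(*(Rr-BR)),L,Rr,BL,BR)
    a,b=f((208,432-30)),f((428,437-30))
E
```

```text
-0.003 [ -0.2 -25.7] tip -0.003 62.2 bob -0.001 tab 0.328 59.5
top edge slope -0.03445023771136111 left edge -0.015515734855230652 right -0.01434620486110823 [ 41.19345625 -11.99065895] [-46.02988091  -8.98460494] [ 42.48975981 -95.53162856] [-44.8100288  -94.00837437]
-0.008 [ -0.8 -22.3] tip -0.003 61.7 bob -0.001 tab 0.328 59.1
top edge slope -0.03445023771136125 left edge -0.01551573485522948 right -0.014346204861107832 [40.19823718 -8.72526818] [-46.32577921  -5.74331547] [ 41.48414752 -91.59644073] [-45.11570738 -90.08539936]
```

The pointer is vertical (−0.003) and the rider is at about 0.33 rad, with a radius that fits. Returning to the stud.

>>> move_arm --moves '[{"jaw":0,"slide":[0.1,0.3,0],"roll":-0.2},{"jaw":0,"slide":[0.3,0.6,0],"roll":-0.5},{"jaw":0,"slide":[0.4,1,0],"roll":-0.72},{"jaw":0,"slide":[0.4,1,0],"roll":-0.72},{"jaw":0,"slide":[0.4,1,0],"roll":-0.72},{"jaw":0,"slide":[0.4,1,0],"roll":-0.72},{"jaw":0,"slide":[0.4,1,0],"roll":-0.72},{"jaw":0,"slide":[0.4,1,0],"roll":-0.72},{"jaw":0,"slide":[0.4,1,0],"roll":-0.72},{"jaw":0,"slide":[0.4,1,0],"roll":-0.72},{"jaw":0,"slide":[0.4,1,0],"roll":-0.72},{"jaw":0,"slide":[0.4,1,0],"roll":-0.72},{"jaw":0,"slide":[0.4,1,-0.3],"roll":-0.72},{"jaw":0,"slide":[0.4,1,-0.3],"roll":-0.72},{"jaw":0,"slide":[0.4,1,-0.3],"roll":-0.72},{"jaw":0,"slide":[0.4,1,-0.3],"roll":-0.72},{"jaw":0,"slide":[0.2,0.6,-0.8],"roll":-0.3},{"jaw":0,"slide":[0.1,0.29,-0.8],"roll":-0.12},{"jaw":0,"slide":[0,0,-0.8],"roll":0},{"jaw":0,"slide":[0,0,-0.5],"roll":0}]'

```text
t: 18.45
ee_pos: [0.4773, 0.2253, 0.1637]
orientation: [-0.0, 0.758, 0.652, -0.001]
ft_force: [0.1, -0.2, -1.5]
width: 0.216
```

>>> move_arm --moves '[{"jaw":0,"slide":[0,0,0],"roll":0},{"jaw":0,"slide":[0,0,0],"roll":0}]'

```text
t: 18.7
ee_pos: [0.4783, 0.2255, 0.166]
orientation: [0.0, 0.758, 0.652, 0.001]
ft_force: [0.3, -0.9, -1.8]
width: 0.218
```

>>> move_arm --moves '[{"jaw":0,"slide":[0,0,-0.2],"roll":0},{"jaw":0,"slide":[0,0,-0.13],"roll":0},{"jaw":0,"slide":[0,0,-0.08],"roll":0},{"jaw":0,"slide":[0,0,-0.06],"roll":0},{"jaw":0,"slide":[0,0,-0.06],"roll":0},{"jaw":0,"slide":[0,0,-0.06],"roll":0},{"jaw":0,"slide":[0,0,-0.06],"roll":0},{"jaw":0,"slide":[0,0,-0.06],"roll":0},{"jaw":0,"slide":[0,0,0],"roll":0},{"jaw":0,"slide":[0,0,0],"roll":0},{"jaw":0,"slide":[0,0,0],"roll":0}]'

```text
t: 20.08
ee_pos: [0.4778, 0.2254, 0.1439]
orientation: [0.0, 0.758, 0.652, 0.0]
ft_force: [0.3, 0.2, 1.5]
width: 0.219
```

>>> move_arm --moves '[{"jaw":0,"slide":[0.02,0.13,0],"roll":0},{"jaw":0,"slide":[0.02,0.13,-0.01],"roll":0},{"jaw":0,"slide":[0.02,0.13,-0.01],"roll":0},{"jaw":0,"slide":[0.02,0.13,-0.01],"roll":0},{"jaw":0,"slide":[0.02,0.13,-0.02],"roll":0},{"jaw":0,"slide":[0.02,0.13,-0.02],"roll":0},{"jaw":0,"slide":[0.02,0.13,-0.02],"roll":0},{"jaw":0,"slide":[0.02,0.13,-0.03],"roll":0},{"jaw":0,"slide":[0.02,0.13,-0.03],"roll":0},{"jaw":0,"slide":[0.02,0.12,-0.04],"roll":0},{"jaw":0,"slide":[0,0,0],"roll":0},{"jaw":0,"slide":[0,0,0],"roll":0},{"jaw":0,"slide":[0,0,0],"roll":0},{"jaw":0,"slide":[0,0,0],"roll":0},{"jaw":0,"slide":[0,0,0],"roll":0},{"jaw":0,"slide":[0,0,0],"roll":0},{"jaw":0,"slide":[0,0,0],"roll":0},{"jaw":0,"slide":[0,0,0],"roll":0}]' --squeeze 6

```text
t: 22.32
ee_pos: [0.4837, 0.2641, 0.1381]
orientation: [0.0, 0.758, 0.652, 0.0]
ft_force: [0.6, 1.1, 1.9]
width: 0.22
```

```bash
python3 - <<'E'
from h import *
s=get_state(); print(s["t"],s["ee_pos"],s["ft_force"],s["wrist_torque"],s["width"])
im,D=grab_frame("scene"); np.savez("scene6.npz",im=im,D=D)
for k in("stud_top","gauge","pointer_tip","rider_tip","gauge_grip"):
    print(k,[(d["uv"],round(d["conf"],2)) for d in mark_of("scene",k)[:4]])
# predicted outlines of the plate/foot for lean th
cr=np.array([.478,.2255,.042]); psi=np.radians(-8.6)
gx=np.array([np.cos(psi),np.sin(psi),0]); gy0=np.array([-np.sin(psi),np.cos(psi),0]); z0=np.array([0,0,1.])
out=[]
for th in(None,.23,.33,.43):
    c=cv2.resize(im[150:220,220:290,::-1],None,fx=5.5,fy=5.5,interpolation=2)
    if th:
        n=gy0*np.sin(th)+z0*np.cos(th); t=gy0*np.cos(th)-z0*np.sin(th)
        g=s["ee_pos"]+[0,0,.019]-.0016*gy0-.120*n
        print(th,"foot centre",g.round(4))
        for poly in([(-18,-38,0),(18,-38,0),(18,38,0),(-18,38,0)],[(-3,-45,8),(-3,45,8),(-3,45,93),(-3,-45,93)]):
            P=np.array([g+(a*gx+b*t+h*n)/1000 for a,b,h in poly]); uv=(proj("scene",P)-[220,150]+.5)*5.5
            cv2.polylines(c,[uv.astype(np.int32)],True,(0,0,255),1)
    out.append(c)
o=np.vstack([np.hstack(out[:2]),np.hstack(out[2:])]); cv2.imwrite("pics/c7.png",cv2.resize(o,(600,600),interpolation=3))
E
```

```text
22.325 [0.48368868 0.26409614 0.13808907] [0.59281427 1.07308239 1.87784945] [ 0.21646932  0.05963133 -0.05717136] 0.22044441442090093
stud_top [([251.4, 196.6], 0.41), ([249.8, 229.7], 0.31)]
gauge [([251.9, 195.5], 0.81), ([214.4, 204.8], 0.58), ([326.6, 184.2], 0.56), ([311.6, 218.1], 0.2)]
pointer_tip [([327.5, 176.6], 0.58), ([250.2, 191.4], 0.55)]
rider_tip [([243.8, 163.3], 0.43), ([362.2, 313.0], 0.21)]
gauge_grip [([208.2, 172.8], 0.83), ([247.7, 165.8], 0.81), ([327.6, 156.0], 0.67), ([313.5, 215.2], 0.36)]
0.23 foot centre [0.4794 0.2355 0.0402]
0.33 foot centre [0.4776 0.2241 0.0436]
0.43 foot centre [0.476  0.2131 0.048 ]
```

View pics/c7.png

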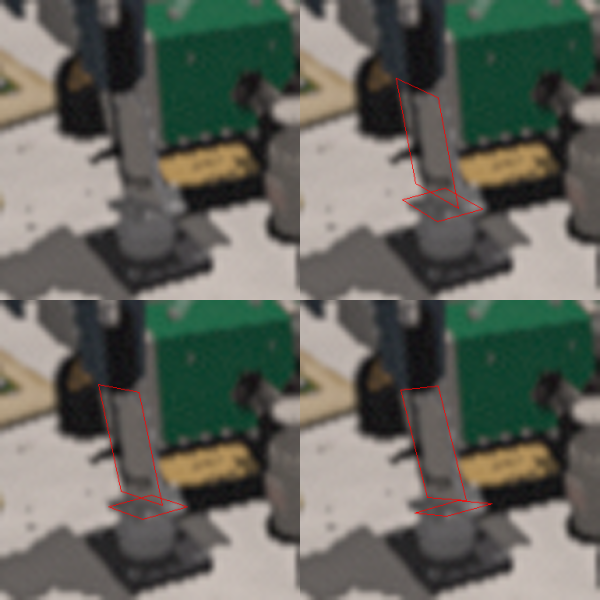

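The 0.33 rad overlay (lower left) fits the plate and foot best. I'll check once more with averaged frames, looking at the pointer against the rider up close.

```bash
python3 - <<'E'
from h import *
from scipy.optimize import least_squares
fr=[grab_frame("scene") for _ in range(12)]
im=np.mean([f[0] for f in fr],0); Dm=np.array([f[1] for f in fr]); Dm[Dm==0]=np.nan; D=np.nan_to_num(np.nanmedian(Dm,0)).astype(np.float32)
np.savez("scene7.npz",im=im,D=D)
s=get_state(); print(s["t"],s["ee_pos"],s["ft_force"],s["width"])
psi=np.radians(-8.6); gx=np.array([np.cos(psi),np.sin(psi),0]); gy0=np.array([-np.sin(psi),np.cos(psi),0]); z0=np.array([0,0,1.])
grip=s["ee_pos"]+[0,0,.019]-.0016*gy0
# silhouette of plate/foot from depth: points near plate plane, in gauge (y,z) plane around grip
P=cloud("scene",D,[(.40,.56),(.14,.34),(.03,.14)]); q=P-grip; X,Y,Z=q@gx,q@gy0,q[:,2]
m=(X>-.02)&(X<.006)&(Z<-.035)&(Z>-.105); yy,zz=Y[m],Z[m]; print(m.sum())
bins=np.arange(-.105,-.03,.006); L=[];Rr=[];zc=[]
for a,b in zip(bins[:-1],bins[1:]):
    k=(zz>=a)&(zz<b)
    if k.sum()>5: L.append(yy[k].max());Rr.append(yy[k].min());zc.append((a+b)/2)
print(np.round(np.c_[zc,L,Rr]*1000,1)); 
print("lean L,R",np.polyfit(zc,L,1)[0],np.polyfit(zc,Rr,1)[0])
c=cv2.resize(np.clip((im[158:208,232:272,::-1]-60)*1.6,0,255).astype(np.uint8),None,fx=12,fy=12,interpolation=2); o=c.copy()
for th,col in((.25,(255,0,0)),(.33,(0,0,255)),(.41,(0,200,0))):
    n=gy0*np.sin(th)+z0*np.cos(th); t=gy0*np.cos(th)-z0*np.sin(th); g=grip-.12*n
    piv=g-.007*gx+.084*n
    for a in(0,th,.33):
        tip=piv+.055*(t*np.sin(a)-n*np.cos(a)); 
        if a==th: tip=piv-.055*z0
        if a==0: continue
        uv=(proj("scene",np.array([piv,tip]))-[232,158]+.5)*12
        cv2.circle(o,tuple(uv[1].astype(int)),4 if a==th else 7,col,1); cv2.circle(o,tuple(uv[0].astype(int)),3,col,1)
cv2.imwrite("pics/c8.png",cv2.resize(np.hstack([c,o]),(800,500)))
E
```

```text
23.225 [0.48367569 0.26410486 0.13808671] [0.38394508 2.68377238 1.63974449] 0.22144833907632405
240
[[-102.    -1.2  -74.6]
 [ -96.    -4.7  -77.9]
 [ -90.   -12.8  -77.8]
 [ -84.   -12.9  -74.4]
 [ -78.    17.4  -71.7]
 [ -72.    15.7  -70.7]
 [ -66.    15.   -69.8]
 [ -60.    20.2  -69.6]
 [ -54.    22.   -66.3]
 [ -48.    18.7  -64.7]
 [ -42.    29.1  -63.2]
 [ -36.    -9.5  -59.7]]
lean L,R 0.35923293411117485 0.2540643258137641
```

View pics/c8.png

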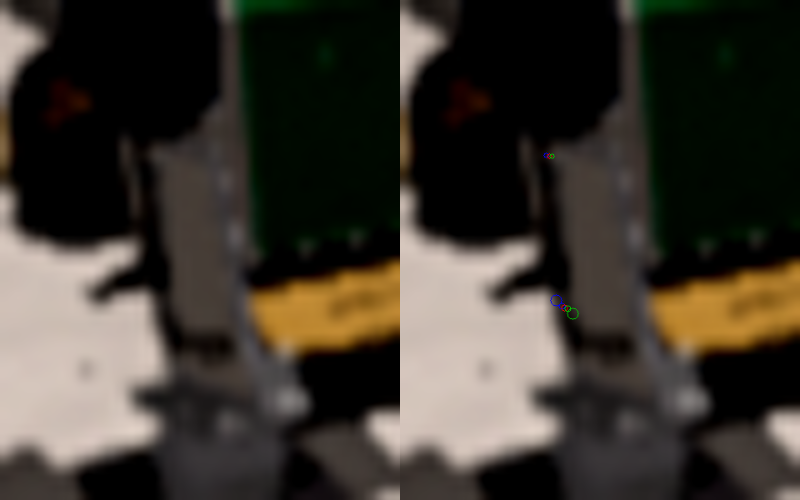

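The right plate edge gives a lean of about 0.31–0.335 rad, consistent with the 0.33 rad overlay, and the rider is at about 0.33. The dark pointer and tab form a single line from crop (145,150) to (175,330). The push is about 4 N, so the stud is about 6 mm down. Handing in.

```bash
python3 -c "
from rig import *
print(finish_job()); s=get_state(); print(s['t'],s['ee_pos'],s['ft_force'],s['width'])"
```

```text
the job is handed in; nothing more can be done
None
the job is handed in; nothing more can be done
```

I handed the job in with the gauge still gripped, pressing on the stud and leaning about 0.33 rad towards the rider. No verdict was reported.

**What I did**
- I picked the steel/white gauge and gripped its stem across the gauge's x rather than its y. The moves allow no tilt, and this grip lets the stem pivot between the pads.
- I stood the gauge upright on the crown and pressed gently. I made a trial rock to about 0.2 rad, but the scene camera's view was too oblique to read the rider.
- I rocked it back upright and lifted it off to show its face to the scene camera. The rider read 0.328 rad with the pointer vertical (−0.003 rad).
- I put it back on the stud at the same pose and rocked it to about 0.33 rad. I took a settled check picture there and handed in about 23 s into the run, out of 48 s.

**Last checks**
- **Lean:** the right plate edge gives about 0.31–0.335 rad, against 0.33 rad from the hand movement. A straight fit including the foot and stray points gave 0.25 (right) and 0.36 (left), which I discounted.
- **Push:** about 4 N by the force reading, so the stud should be about 6 mm down. I inferred that depth from the force and did not see it directly.
- **Pointer over the tab:** seen only obliquely at the end. They form one dark line, but its lower end runs a little below where I expected the tip. The match therefore rests mainly on the measured angles.

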